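# Change the room over from mains to battery at the lantern stool

## Task

The mains is sagging, so put the room on the battery: first light the orange lantern by pressing the button on its cap fully down and letting it up again, so that you are not left in the dark. Then push the changeover lever on the plywood supply board out of the green mains notch into the white off notch in the middle, let it rest there for about a second while the fan runs down, and only then throw it on, fully home, into the orange battery notch. Leave the lantern, tumbler, mug and battery organiser standing where they are.

Things in the scene. Friction and masses are not known exactly. Their poses are not given: they have to be found in the camera images.
- lantern_button_top (a point): centre of the top face of the round black push button (24 mm across) in the middle of the cap of the orange lantern. The lantern is 96 mm across, 144 mm tall and stands loose (about 0.42 kg) on the stool; the button stands 8.5 mm above the cap, its top about 152 mm above the stool top (about 292 mm above the work surface).
- lantern_button (a joint): travel of the lantern's button straight down: 0 = up, 0.005 = fully down (5 mm). Sprung: starts to move at about 1.5 N, fully down at about 5 N, comes back up when let go.
- lantern_center (a point): centre of the lantern, half-way up (72 mm above its foot). z axis up.
- lever_knob (a point): centre of the dark red ball knob (32 mm across) at the top of the changeover lever, 105 mm from the lever's pivot. Below the ball a steel neck 16 mm across and a flat bar 14 mm wide run down to the switch.
- changeover_lever (a joint): angle of the lever: about -0.6 = green mains notch (where it starts), 0 = white off notch (upright), about +0.6 = orange battery notch (rests within 0.03); stops at +-0.68. The knob leans 105 mm x sin(angle) towards the y axis of lever_pivot. A sprung detent takes up to 5 N across the knob to leave a notch, nothing at the crests (-0.3, +0.3); past a crest it snaps by itself into the next notch.
- lever_pivot (a point): pivot of the lever in the grey switch box, 70 mm above the work surface. Axes: z up, y along the box from the green mains end to the orange battery end (the lever swings in this y-z plane), x across. The box's flat cover, 114 (x) by 184 (y) mm centred here, is 88 mm above the work surface; the steel quadrant beside the lever reaches 128 mm.
- notch_mains (a point): where the knob's centre lies with the lever in the mains notch (painted patches on the cover: green).
- notch_off (a point): where the knob's centre lies with the lever in the off notch (white patches), 175 mm above the work surface.
- notch_battery (a point): where the knob's centre lies with the lever in the battery notch (orange patches), 157 mm above the work surface.
- board: plywood supply board, 235 (x) by 270 (y) mm, fixed; origin on the work surface under the lever's pivot, board from x = -88 to +148 mm. It carries the switch box, a black sealed battery behind it (x = 75 to 141 mm, y = -56 to 96 mm, 125 mm high) and a low white socket. Yaw as the lever pivot's.
- stool: low blue plastic stool, 290 (x) by 360 (y) mm, 140 mm high, fixed; origin on the work surface under its centre. The lantern, tumbler, mug and organiser stand on it, one in each quarter.
- tumbler_center (a point): centre of the steel tumbler (74 mm across the rim, 110 mm tall, loose, light), half-way up.
- mug_center (a point): centre of the white ceramic mug (78 mm across, 92 mm tall, handle towards its y axis), half-way up.
- organiser_center (a point): centre of the grey battery organiser (76 by 90 mm, 70 mm tall, loose), half-way up; cells stand in its top, a drawer opens towards its -x side.
Not all that is in view belongs to the job. There is more than one size of the part that bears lantern_button_top; the job needs the larger.

How it is judged:
By the outcome, as a careful person would: the job done as asked, in the order asked, and still so for the second after the job is handed in, with the robot touching nothing.
It also fails if it takes over 66 s, if anything falls off the work surface, if the arm or the gripper's body presses on something with over 40 N, if the wrist force passes 120 N, or if a joint passes its speed limit or range.

## Robot

A 6-joint arm with a two-finger parallel gripper is mounted at the origin on the work surface. World frame = base frame: x ahead of the robot, y to its left, z up, the work surface at z = 0. Lengths are in mm, angles in rad, forces in N, time in s.
With the tool pointing down it reaches from about 350 to 775 mm from the base axis. Payload 5.5 kg.
Tool frame: the origin (TCP) lies midway between the tips of the shut fingers; the grasp point (between the pads) lies 19 mm behind it; z points along the fingers, y is the direction in which the jaws open and shut (so a half turn about z gives the same grasp; the last joint's range is limited). The gripper opens to 85 mm and grips with 20 to 120 N. Pads are 22 mm wide; open, the fingers measure 114 mm over their backs; the gripper's body (76 mm by 85 mm) begins 54 mm behind the grasp point. The pads swing forward as they close: fully open they stand 13 mm farther back than shut.
Start: joints at [-1.432, 0.313, 0.046, 1.304, 0, 1.431], TCP at [158.236, -552.841, 231.323] pointing down, gripper open.
Joint ranges: [-2.76, 2.76], [-0.86, 1.69], [-1.03, 1.26], [-2.2, 2.34], [-1.47, 1.5], [-3.14, 3.14]. Speed limits (rad/s): [2.57, 2.57, 3.14, 3.14, 3.14, 3.14].

## Interface

Orientations are given as [roll, pitch, yaw] about the fixed x, y, z axes, in that order (R = Rz(yaw) Ry(pitch) Rx(roll)).
In Python, from rig import robot gives the robot as it stands. The module is installed in compiled form; this text tells all that it offers.
- The arm moves only by the tool send_rows, never from a script. Its argument "increments" is a list of rows, each a list of 5 numbers: the closure in counts, from 0 (fully open) to 255 (shut), then the shift along the tool's x, y, z in mm, then the turn about the tool's z in degrees. In form: [[claw, x, y, z, twist], ...]. A call has 1 to 12 rows; each row is the pose to reach, as a shift and turn from the pose commanded when the call began, along the tool's axes at that moment; what a row does not reach only later rows make up. A row lasts 1/10 s, in which the tool goes at most 50 mm and 8.59 degrees, less where a joint would pass 70% of its speed; a pose out of reach is approached as far as the arm can. A call with a gripper value outside its range is refused whole. The fingers move at their own pace and stop on an object; the grip force is fixed at half the most. Time passes only in rows, so rows that repeat a pose let the fingers close. It gives the time, the measured TCP pose, the force and the opening at its end, in the units of the state.
- robot.get_obs(): the state, without advancing time (a new reading comes with each control period).
- robot.capture(name): name is "scene" or "top" or "wrist"; returns the picture (480x640x3 uint8, blue, green, red); there is no depth.
- robot.camera_params(name): a dict with "fov_y" (degrees; the focal length in pixels is half the picture's height over the tangent of half this angle, whatever the lens; pixels are square), "cx", "cy" (the principal point, pixels), "cam_to_world" (4x4, takes a point from camera to world coordinates); the wrist camera has in their place "hand_eye" (4x4, takes a point from camera to tool coordinates, whose origin is the TCP and whose axes are the flange's). Camera axes: x right, y down, z forward; pixel columns grow to the right and rows downward; lengths in mm; the calibration is good to about 2 mm. A picture is of the moment at which its call begins: read the wrist's pose just before it. camera_params takes no time and is no camera call.
- robot.job_done(): hands the job in, once; it reports no verdict.
The state is a dict: "time_s": time; "q": joint angles; "qd": joint speeds; "tau": joint torques, N m; "tcp_pos": TCP position; "ee_rot": TCP orientation; "force": force on the tool from outside, world axes, zero at the start; "wrist_torque": the same for the moment, N m; "gripper_width": finger opening in mm.
Only numpy, scipy, OpenCV 4.12 (cv2) and the standard library are available. Lean on these libraries where they do the work, as an engineer would, in place of code of your own. Each camera call takes 0.05 s, during which the arm holds its last target. There are 200 camera calls.

## Working session

There is one attempt and no reset: what is moved stays moved. The work goes in short steps, Python scripts to look and compute and a tool call to move; the robot and the scene stay as the last step left them, time stands still between calls to the robot, and variables do not carry over. Pictures are saved under pics/ and viewed, about 8 in all and at most 12, crops included, and the job is handed in when it is done.

Besides the shell and the picture viewer there is one more tool, called after ">>>" by a JSON object that holds its "name" and its "arguments". send_rows: Moves the arm, as the interface text tells. Its arguments: {"type":"object","properties":{"increments":{"type":"array","items":{"type":"array","items":{"type":"number"}}}},"required":["increments"]}

```bash
mkdir -p pics; cat > h.py <<'E'
import numpy as np, cv2
from rig import robot
def ray(name,u,v):
    p=robot.camera_params(name); f=240/np.tan(np.radians(p["fov_y"])/2)
    T=np.array(p["cam_to_world"]); d=T[:3,:3]@np.array([(u-p["cx"])/f,(v-p["cy"])/f,1]); return T[:3,3],d/np.linalg.norm(d)
def plane(name,u,v,z):
    o,d=ray(name,u,v); return o+d*(z-o[2])/d[2]
def tri(a,b):
    (o1,d1),(o2,d2)=ray(*a),ray(*b)
    s=np.linalg.lstsq(np.c_[d1,-d2],o2-o1,rcond=None)[0]; p,q=o1+d1*s[0],o2+d2*s[1]
    return (p+q)/2,np.linalg.norm(p-q)
E
python3 - <<'E'
from h import *
for n in("scene","top"):
    cv2.imwrite(f"pics/{n}0.png",robot.capture(n)); p=robot.camera_params(n); print(n,p["fov_y"],p["cx"],p["cy"],np.round(p["cam_to_world"],2).tolist())
print(np.array(robot.camera_params("wrist")["hand_eye"]).round(3)); o=robot.get_obs(); print(o["tcp_pos"],o["ee_rot"],o["gripper_width"])
E
```

```text
scene 49.75297477721243 313.13081854252306 237.27895826818514 [[-0.7, 0.41, -0.58, 983.23], [0.71, 0.4, -0.58, 572.26], [-0.0, -0.82, -0.57, 780.15], [0.0, 0.0, 0.0, 1.0]]
top 45.293872872902035 309.41433211171073 230.4712659145798 [[-0.02, -1.0, 0.06, 342.86], [-1.0, 0.02, -0.0, -15.7], [0.0, -0.06, -1.0, 1255.76], [0.0, 0.0, 0.0, 1.0]]
[[ 1.00000e-03 -9.46000e-01 -3.26000e-01  8.32370e+01]
 [ 1.00000e+00  0.00000e+00  1.00000e-03 -1.30000e-02]
 [-1.00000e-03 -3.26000e-01  9.46000e-01 -1.43568e+02]
 [ 0.00000e+00  0.00000e+00  0.00000e+00  1.00000e+00]]
[ 158.16183554 -552.34749919  230.49514706] [-3.13997557e+00 -2.14443219e-04  2.78783288e-01] 85.47731962414062
```

View pics/scene0.png

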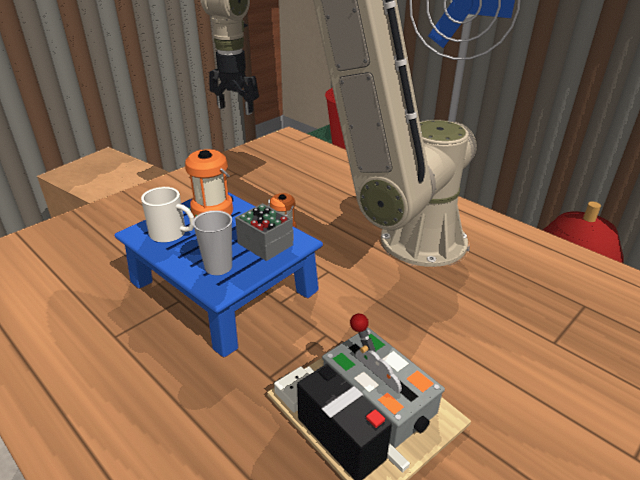

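View pics/top0.png

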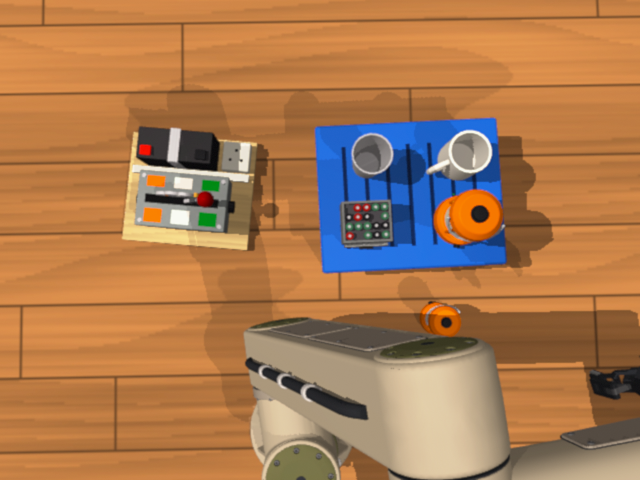

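The large orange lantern is on the stool: its button is at scene (205,155) and top (480,214). The small lantern, a decoy, stands on the table at scene (282,200) and top (446,322). The red knob is at scene (359,322) and top (205,199). Other red things that could be mistaken for it are the battery cap at top (146,150) and the cells in the organiser. I choose the large lantern and the ball knob.

```bash
cat > m.py <<'E'
from h import *
S=cv2.imread("pics/scene0.png");T=cv2.imread("pics/top0.png")
def cents(img,box,kind,amin=15):
    x0,y0,x1,y1=box; c=img[y0:y1,x0:x1]; h=cv2.cvtColor(c,cv2.COLOR_BGR2HSV); H,Sa,V=[h[...,i].astype(int) for i in range(3)]
    m={"black":V<60,"red":((H<6)|(H>172))&(Sa>150)&(V>50),"green":(H>50)&(H<75)&(Sa>120)&(V>60),"orange":(H>6)&(H<16)&(Sa>150)&(V>150),"white":(Sa<40)&(V>190)}[kind]
    n,l,st,ce=cv2.connectedComponentsWithStats(m.astype(np.uint8))
    return [(round(ce[i][0]+x0,1),round(ce[i][1]+y0,1),int(st[i][4]),st[i][2:4].tolist()) for i in range(1,n) if st[i][4]>=amin]
bs=cents(S,(190,145,222,168),"black");bt=cents(T,(465,200,497,230),"black")
ks=cents(S,(340,305,380,340),"red");kt=cents(T,(190,185,222,215),"red")
print(bs,bt,ks,kt)
print("button",tri(("scene",*bs[0][:2]),("top",*bt[0][:2])),plane("top",*bt[0][:2],292))
print("knob",tri(("scene",*ks[0][:2]),("top",*kt[0][:2])),plane("top",*kt[0][:2],157))
for k in("green","white","orange"):
    for c in cents(T,(135,170,232,232),k,40): print(k,c,plane("top",*c[:2],88).round(1))
for nm,(u,v),z in[("tumbler rim",(372,155),250),("mug rim",(469,155),232),("org",(367,222),210),("small",(446,322),90)]: print(nm,plane("top",u,v,z).round())
a=cv2.resize(S[140:220,160:300],None,fx=4,fy=4,interpolation=2);b=cv2.resize(S[300:440,300:460],None,fx=3,fy=3,interpolation=2)
w=np.zeros((600,560,3),np.uint8);
cv2.imwrite("pics/crop1.png",cv2.vconcat([a[:,:560],cv2.resize(T[180:240,130:250],(560,280))]))
E
python3 m.py
```

```text
[(np.float64(204.4), np.float64(154.2), 76, [14, 7])] [(np.float64(479.4), np.float64(213.7), 202, [16, 16])] [(np.float64(358.7), np.float64(322.3), 258, [18, 18])] [(np.float64(204.6), np.float64(199.2), 199, [17, 15])]
button (array([ 429.22739025, -308.22917223,  287.7743339 ]), np.float64(0.5502632470070479)) [ 428.63884327 -306.76368324  292.        ]
knob (array([477.7025653 , 178.73327117, 157.83361444]), np.float64(1.5003967520019774)) [477.31838709 179.45414902 157.        ]
green (np.float64(210.1), np.float64(185.2), 178, [18, 12]) [514.3 180.3  88. ]
green (np.float64(206.8), np.float64(219.3), 230, [18, 15]) [444.5 187.4  88. ]
white (np.float64(198.7), np.float64(172.5), 253, [81, 10]) [540.9 203.5  88. ]
white (np.float64(182.8), np.float64(182.7), 209, [19, 13]) [520.4 236.1  88. ]
white (np.float64(165.3), np.float64(192.1), 51, [20, 3]) [501.7 271.8  88. ]
white (np.float64(179.2), np.float64(216.9), 278, [20, 17]) [450.4 243.6  88. ]
orange (np.float64(155.7), np.float64(180.6), 187, [18, 12]) [525.6 291.4  88. ]
orange (np.float64(152.4), np.float64(214.3), 170, [19, 14]) [456.6 298.1  88. ]
tumbler rim [ 540. -133.  250.]
mug rim [ 540. -310.  232.]
org [ 424. -126.  210.]
small [ 229. -293.   90.]
```

View pics/crop1.png

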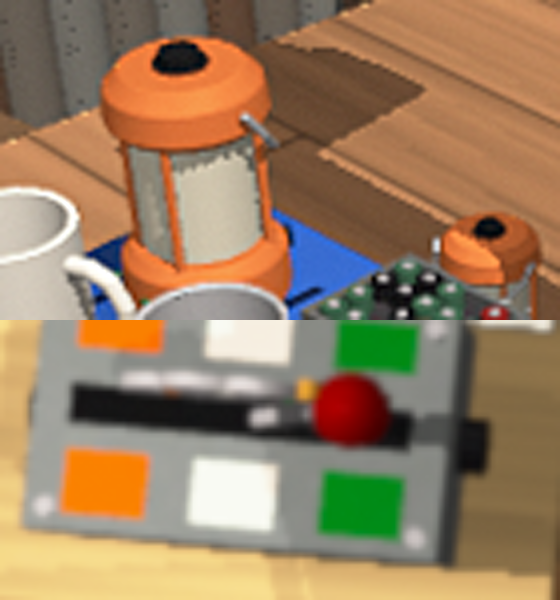

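>>> {"name": "send_rows", "arguments": {"increments": [[255,0,0,-50,0],[255,0,0,-100,0],[255,36,-18,-100,0],[255,72,-36,-100,0],[255,108,-54,-100,0],[255,144,-72,-100,0],[255,180,-90,-100,0],[255,216,-107,-100,0],[255,252,-125,-100,0],[255,290,-143,-100,0],[255,327,-161,-100,0],[255,327,-161,-100,0]]}}

```text
time_s: 1.3
tcp_pos: [430.9, -304.7, 330.8]
ee_rot: [-3.14, -0.001, 0.285]
force: [-1.2, -0.8, -0.3]
gripper_width: -0.2
```

>>> {"name": "send_rows", "arguments": {"increments": [[255,0,0,0,0],[255,0,0,0,0],[255,0,0,0,0]]}}

```text
time_s: 1.6
tcp_pos: [427.5, -308.9, 331.2]
ee_rot: [-3.141, 0.0, 0.277]
force: [-0.6, 0.0, 0.8]
gripper_width: 0.2
```

```bash
cat >> h.py <<'E'
from scipy.spatial.transform import Rotation as Ro
def wray(u,v,o):
    p=robot.camera_params("wrist"); f=240/np.tan(np.radians(p["fov_y"])/2); H=np.array(p["hand_eye"])
    R=Ro.from_euler("xyz",o["ee_rot"]).as_matrix()
    return R@H[:3,3]+np.array(o["tcp_pos"]), R@H[:3,:3]@np.array([(u-p["cx"])/f,(v-p["cy"])/f,1])
def wplane(u,v,o,z):
    c,d=wray(u,v,o); return c+d*(z-c[2])/d[2]
def wproj(P,o):
    p=robot.camera_params("wrist"); f=240/np.tan(np.radians(p["fov_y"])/2); H=np.array(p["hand_eye"])
    R=Ro.from_euler("xyz",o["ee_rot"]).as_matrix(); t=R.T@(np.array(P)-o["tcp_pos"]); c=H[:3,:3].T@(t-H[:3,3]); return c[:2]/c[2]*f+[p["cx"],p["cy"]]
E
python3 - <<'E'
from h import *
o=robot.get_obs(); im=robot.capture("wrist"); cv2.imwrite("pics/w1.png",im)
print(o["tcp_pos"].round(1),np.round(o["ee_rot"],3),o["gripper_width"],o["force"],o["time_s"]); print(wproj([428.7,-307,292],o),wproj(o["tcp_pos"],o))
E
```

```text
[ 427.5 -308.9  331.2] [-3.141  0.     0.277] 0.23067355605709214 [-0.59019277  0.03289829  0.83100328] 1.6
[320.40636498 264.63983206] [322.87462979 300.49138409]
```

View pics/w1.png

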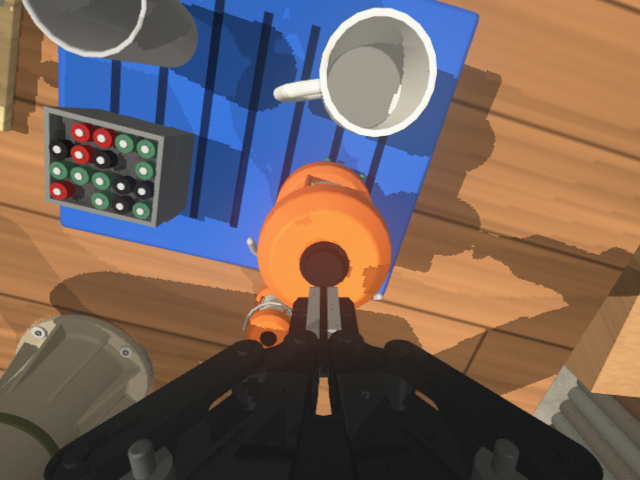

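The wrist view shows the lantern button at about (325,263), 1–2 mm from where I predicted it. I'll shift 2 mm and descend.

>>> {"name": "send_rows", "arguments": {"increments": [[255,2,0,10,0],[255,2,0,20,0],[255,2,0,28,0],[255,2,0,34,0],[255,2,0,34,0],[255,2,0,34,0],[255,2,0,34,0]]}}

```text
time_s: 2.35
tcp_pos: [430.4, -307.6, 297.7]
ee_rot: [3.141, -0.0, 0.279]
force: [-0.7, 0.5, -0.5]
gripper_width: -0.1
```

>>> {"name": "send_rows", "arguments": {"increments": [[255,0,0,2,0],[255,0,0,4,0],[255,0,0,6,0],[255,0,0,8,0],[255,0,0,8,0],[255,0,0,8,0]]}}

```text
time_s: 2.95
tcp_pos: [430.4, -307.6, 289.7]
ee_rot: [3.141, -0.0, 0.279]
force: [-0.6, 0.4, 2.6]
gripper_width: -0.3
```

>>> {"name": "send_rows", "arguments": {"increments": [[255,0,0,1,0],[255,0,0,2,0],[255,0,0,3,0],[255,0,0,3,0],[255,0,0,3,0]]}}

```text
time_s: 3.45
tcp_pos: [430.4, -307.6, 287.5]
ee_rot: [3.14, -0.001, 0.279]
force: [-1.7, 1.0, 8.2]
gripper_width: 0.0
```

>>> {"name": "send_rows", "arguments": {"increments": [[255,0,0,1,0],[255,0,0,1,0],[255,0,0,1,0]]}}

```text
time_s: 3.75
tcp_pos: [430.4, -307.7, 287.4]
ee_rot: [3.139, -0.001, 0.279]
force: [-2.2, 3.1, 12.8]
gripper_width: -0.4
```

>>> {"name": "send_rows", "arguments": {"increments": [[255,0,0,-2,0],[255,0,0,-5,0],[255,0,0,-10,0],[255,0,0,-20,0],[255,0,0,-45,0],[255,0,0,-80,0],[255,0,0,-80,0],[255,0,0,-80,0]]}}

```text
time_s: 4.55
tcp_pos: [430.5, -307.9, 365.9]
ee_rot: [3.14, -0.001, 0.279]
force: [0.4, -0.3, -0.7]
gripper_width: -0.3
```

```bash
python3 - <<'E'
from h import *
o=robot.get_obs(); w=robot.capture("wrist"); s=robot.capture("scene"); cv2.imwrite("pics/w2.png",w);cv2.imwrite("pics/s2.png",s)
print(o["tcp_pos"].round(1),o["force"].round(1))
cv2.imwrite("pics/c2.png",cv2.hconcat([cv2.resize(w,(400,300)),cv2.resize(s[130:280,110:310],(400,300))]))
E
```

```text
[ 430.5 -307.9  365.9] [ 0.4 -0.3 -0.7]
```

View pics/c2.png

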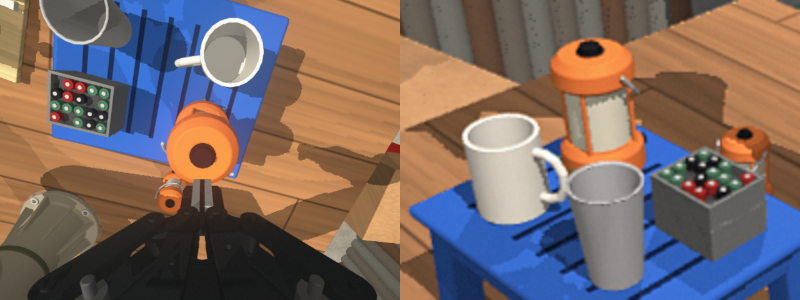

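The lantern stands where it was. I'll compare the glass brightness before and after.

```bash
python3 - <<'E'
from h import *
a=cv2.imread("pics/scene0.png").astype(int);b=cv2.imread("pics/s2.png").astype(int)
print("glass",a[182:202,200:222].mean((0,1)),b[182:202,200:222].mean((0,1)))
d=np.abs(a-b).sum(2)[140:270,110:310]; ys,xs=np.where(d>40); print(len(ys), (xs.min()+110,xs.max()+110,ys.min()+140,ys.max()+140) if len(ys) else "", b[182:202,200:222].max((0,1)))
E
```

```text
glass [149.96363636 175.05       195.17727273] [152.80227273 178.35909091 198.89545455]
3867 (np.int64(113), np.int64(309), np.int64(149), np.int64(269)) [184 208 225]
```

```bash
python3 - <<'E'
from h import *
t=robot.capture("top");cv2.imwrite("pics/t2.png",t)
a=cv2.imread("pics/w1.png");b=cv2.imread("pics/w2.png")
c=cv2.imread("pics/scene0.png");d=cv2.imread("pics/s2.png")
cv2.imwrite("pics/c3.png",cv2.vconcat([cv2.hconcat([a[100:300,180:440],b[140:340,200:460]]),cv2.hconcat([cv2.resize(x[145:225,165:269],(260,200),interpolation=2) for x in(c,d)])]))
E
```

```text
(no output)
```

View pics/c3.png

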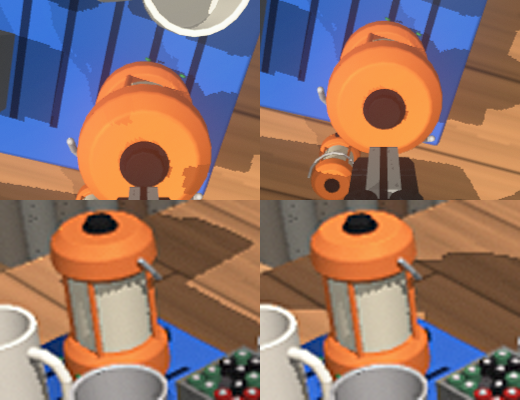

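The camera shows no glow. The force record, though, shows contact at about 292 mm and a hard stop at about 287.4 mm with 8 to 13 N, which means the button went fully down. Force dropped to zero on release. Next is the lever.

>>> {"name": "send_rows", "arguments": {"increments": [[0,15,-38,0,-8],[0,30,-76,0,-16],[0,45,-114,0,-24],[0,60,-152,0,-32],[0,75,-190,0,-40],[0,90,-228,0,-48],[0,105,-266,0,-56],[0,120,-304,0,-64],[0,135,-342,0,-72],[0,150,-380,0,-80],[0,165,-418,0,-88],[0,179,-455,0,-96]]}}

```text
time_s: 5.9
tcp_pos: [476.5, 180.9, 364.1]
ee_rot: [-3.14, -0.0, 1.96]
force: [1.4, 0.4, -0.3]
gripper_width: 85.3
```

>>> {"name": "send_rows", "arguments": {"increments": [[0,0,0,0,-8],[0,0,0,0,-16],[0,0,0,0,-24],[0,0,0,10,-32],[0,0,0,30,-40],[0,0,0,55,-48],[0,0,0,80,-56],[0,0,0,100,-62],[0,0,0,110,-62],[0,0,0,110,-62],[0,0,0,110,-62]]}}

```text
time_s: 7.0
tcp_pos: [477.2, 179.2, 255.6]
ee_rot: [-3.141, 0.0, 3.035]
force: [1.3, 0.3, 0.1]
gripper_width: 85.8
```

```bash
python3 - <<'E'
from h import *
o=robot.get_obs(); w=robot.capture("wrist"); cv2.imwrite("pics/w3.png",w)
print(o["tcp_pos"].round(1),o["ee_rot"].round(3),np.round(o["q"],2),o["force"].round(1))
h=cv2.cvtColor(w,cv2.COLOR_BGR2HSV).astype(int); m=(((h[...,0]<6)|(h[...,0]>172))&(h[...,1]>150)&(h[...,2]>50)).astype(np.uint8)
n,l,st,ce=cv2.connectedComponentsWithStats(m)
for i in range(1,n):
    if st[i][4]>150: print(st[i],ce[i].round(1),wplane(*ce[i],o,157).round(1))
R=Ro.from_euler("xyz",o["ee_rot"]).as_matrix(); print("delta tool", R.T@(np.array([477.5,179.2,157])-o["tcp_pos"]), wproj([477.5,179.2,157],o))
E
```

```text
[477.2 179.2 255.6] [-3.141  0.     3.035] [ 0.2   0.18 -0.07  1.32 -0.    0.31] [1.3 0.3 0.1]
[ 301  215   41   40 1239] [321.  234.2] [474.9 177.4 157. ]
[450 302  26  21 442] [463.7 310.9] [554.8 288.7 157. ]
delta tool [-3.35808115e-01  7.93092009e-02  9.85961542e+01] [323.64423526 237.20373751]
```

View pics/w3.png

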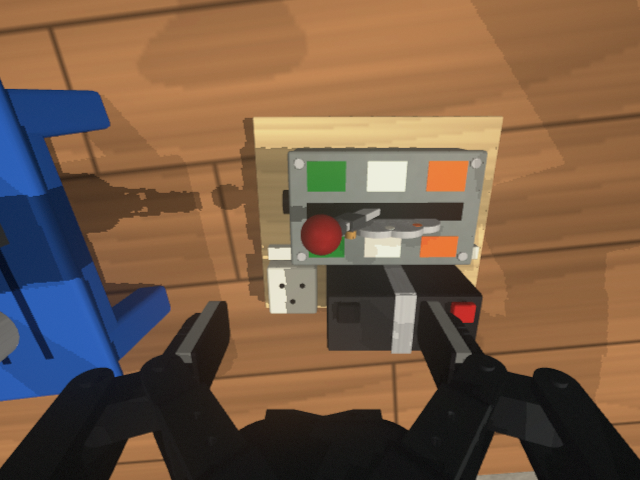

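The picture shows the knob at (321,234), with the green, white and orange patches to its right along tool +y. The jaws open along the swing direction. I'll descend around the ball and close to a loose cage.

>>> {"name": "send_rows", "arguments": {"increments": [[0,1,-1,25,0],[0,1,-1,50,0],[0,1,-1,75,0],[0,1,-1,95,0],[0,1,-1,108,0],[0,1,-1,114,0],[0,1,-1,114,0],[60,1,-1,114,0],[100,1,-1,114,0],[120,1,-1,114,0],[120,1,-1,114,0],[120,1,-1,114,0]]}}

```text
time_s: 8.25
tcp_pos: [476.1, 178.3, 141.5]
ee_rot: [3.142, 0.001, 3.036]
force: [0.1, 1.2, 0.0]
gripper_width: 45.3
```

>>> {"name": "send_rows", "arguments": {"increments": [[122,0,0,0,0],[122,0,0,0,0]]}}

```text
time_s: 8.45
tcp_pos: [476.0, 178.3, 141.3]
ee_rot: [-3.142, 0.0, 3.036]
force: [-0.3, 0.3, 0.1]
gripper_width: 44.4
```

>>> {"name": "send_rows", "arguments": {"increments": [[122,0,5,-3,0],[122,0,10,-6,0],[122,0,15,-9,0],[122,0,20,-11,0],[122,0,25,-13,0],[122,0,30,-14,0],[122,0,35,-15,0],[122,0,40,-17,0],[122,0,45,-17,0],[122,0,50,-18,0],[122,0,55,-18,0],[122,0,59,-18,0]]}}

```text
time_s: 9.65
tcp_pos: [482.0, 237.4, 159.0]
ee_rot: [-3.141, -0.0, 3.037]
force: [-0.5, -0.2, -0.2]
gripper_width: 44.5
```

>>> {"name": "send_rows", "arguments": {"increments": [[122,0,0,0,0],[122,0,0,0,0],[122,0,0,0,0],[122,0,0,0,0],[122,0,0,0,0],[122,0,0,0,0]]}}

```text
time_s: 10.25
tcp_pos: [482.2, 236.8, 159.3]
ee_rot: [-3.142, 0.0, 3.036]
force: [-0.6, -0.1, -0.2]
gripper_width: 44.4
```

```bash
python3 - <<'E'
from h import *
o=robot.get_obs(); print(o["tcp_pos"].round(1),o["force"].round(1),o["time_s"])
w=robot.capture("wrist"); s=robot.capture("scene"); 
cv2.imwrite("pics/c4.png",cv2.hconcat([cv2.resize(w,(400,300)),cv2.resize(s[280:460,260:500],(400,300))]))
E
```

```text
[482.2 236.8 159.3] [-0.6 -0.1 -0.2] 10.25
```

View pics/c4.png

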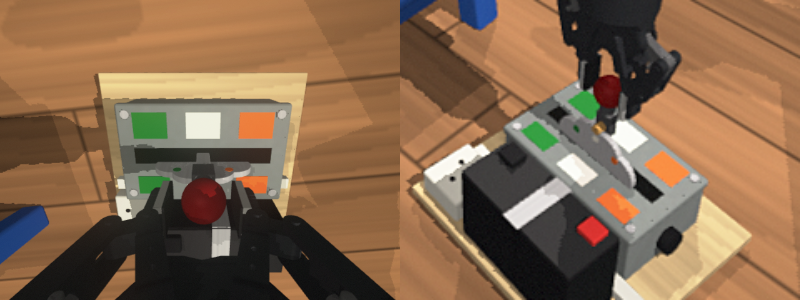

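The knob stands upright in the white off notch, free between the fingers with zero force. I'll give it a little more rest, then throw it.

>>> {"name": "send_rows", "arguments": {"increments": [[122,0,0,0,0],[122,0,0,0,0],[122,0,0,0,0],[122,0,0,0,0],[122,0,0,0,0]]}}

```text
time_s: 10.85
tcp_pos: [482.2, 237.0, 159.3]
ee_rot: [-3.142, 0.0, 3.036]
force: [0.6, -0.2, -0.2]
gripper_width: 44.7
```

>>> {"name": "send_rows", "arguments": {"increments": [[122,0,5,0,0],[122,0,10,1,0],[122,0,16,1,0],[122,0,22,2,0],[122,0,28,4,0],[122,0,34,6,0],[122,0,40,8,0],[122,0,46,11,0],[122,0,52,14,0],[122,0,58,17,0],[122,0,63,18,0],[122,0,65,18,0]]}}

```text
time_s: 12.05
tcp_pos: [488.9, 302.0, 140.9]
ee_rot: [-3.141, -0.0, 3.037]
force: [-0.7, 0.3, 0.5]
gripper_width: 44.8
```

>>> {"name": "send_rows", "arguments": {"increments": [[122,0,0,0,0],[122,0,0,0,0],[122,0,0,0,0]]}}

```text
time_s: 12.35
tcp_pos: [489.1, 301.4, 141.4]
ee_rot: [-3.142, 0.0, 3.036]
force: [-0.3, -1.0, -0.1]
gripper_width: 44.6
```

>>> {"name": "send_rows", "arguments": {"increments": [[122,0,-4,0,0],[60,0,-4,0,0],[0,0,-4,0,0],[0,0,-4,0,0],[0,0,-4,0,0],[0,0,-4,-20,0],[0,0,-4,-50,0],[0,0,-4,-90,0],[0,0,-4,-130,0],[0,0,-4,-130,0],[0,0,-4,-130,0]]}}

```text
time_s: 13.45
tcp_pos: [489.3, 298.0, 272.3]
ee_rot: [3.14, 0.002, 3.036]
force: [-0.5, -0.2, -1.8]
gripper_width: 85.6
```

```bash
python3 - <<'E'
from h import *
o=robot.get_obs(); print(o["tcp_pos"].round(1),o["force"].round(1),o["time_s"])
w=robot.capture("wrist"); s=robot.capture("scene"); cv2.imwrite("pics/s5.png",s)
h=cv2.cvtColor(w,cv2.COLOR_BGR2HSV).astype(int); m=(((h[...,0]<6)|(h[...,0]>172))&(h[...,1]>150)&(h[...,2]>50)).astype(np.uint8)
n,l,st,ce=cv2.connectedComponentsWithStats(m)
for i in range(1,n):
    if st[i][4]>150: print(st[i],ce[i].round(1),wplane(*ce[i],o,157).round(1))
cv2.imwrite("pics/c5.png",cv2.hconcat([cv2.resize(w,(400,300)),cv2.resize(s[130:460,100:500],(400,330))[:300]]))
E
```

```text
[489.3 298.  272.3] [-0.5 -0.2 -1.8] 13.45
[ 305  209   38   38 1103] [323.8 227.5] [487.4 298.6 157. ]
[326 294  23  20 441] [337.1 303.4] [558.9 302.9 157. ]
```

View pics/c5.png

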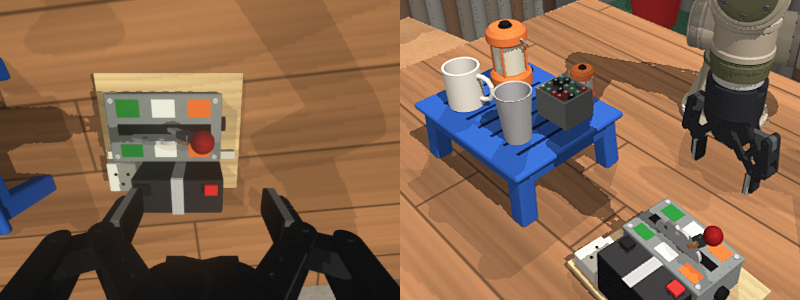

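The knob is in the orange battery notch at (487,299). It travelled about 122 mm against an expected 119. Everything on the stool stands where it did and the arm is clear.

```bash
python3 -c "
from rig import robot
print(robot.job_done())"
```

```text
the job is handed in; nothing more can be done
None
```

I lit the lantern and moved the room to battery in the order you asked. The job is handed in after about 13.5 s, but I could not confirm by camera that the lantern is lit.

- **Lantern:** I pressed the large lantern's button with the fingers shut. It met a hard stop about 5 mm down (TCP at 287.4 mm) at 8 to 13 N, and the force went back to zero when I let it up. The camera pictures show no glow before or after, so only the force and travel say it was fully pressed.
- **Lever to off:** I moved the lever with the fingers as a loose cage around the ball. It rested upright in the white off notch for about 1.3 s, untouched by the fingers. I did not check that the fan had run down.
- **Lever to battery:** I then threw it into the orange notch and backed off. The last wrist picture puts the knob at about (487, 299) mm, over the orange patches. Its travel from mains measured about 122 mm against 119 mm expected, which is within calibration error.
- **Standing objects:** The lantern, tumbler, mug and organiser look unmoved in the last picture, and the gripper is clear of everything.

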